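Shut the air valve under the sliding cover

TASK

Push the yellow cover of the air valve box straight away from the robot along its guides until it is fully open, without lifting it, then push the red valve handle shut, a quarter turn clockwise until it stands square across its pipe. Pushing with the fingertips is enough, nothing is to be gripped or carried: leave the cover open, do not turn the blue handle, and leave everything else on the bench where it stands.

Things in the scene. Friction and masses are not known exactly. Their poses are not given: they have to be found in the camera images.
- valve_box: grey air valve box fixed to the bench; origin on the bench under the middle of its open valve compartment; x axis points away from the robot (yaw within 0.3 rad), y left, z up. Compartment inside 150 mm (x) by 250 mm (y), walls 6 mm, rim 70 mm above the bench. Two valves 110 mm apart, pivots at x = 40, y = -70 and +40 mm; which one is red varies. Outlet couplings stick out 20 mm at the front.
- end_stop (a point): middle of the cover's end stop, at x = 250 mm in the box frame, 80 mm above the bench. From the compartment to here runs a solid deck at rim height where the cover parks. The stop and the guide strips along both sides (at y = +-135 mm) stand 10 mm above the rim.
- cover: loose yellow steel cover on the rim, about 0.5 kg, sliding between the guides along the box's x; origin at the centre of its underside. Sheet 162 mm (x) by 258 mm (y), 6 mm thick, with a raised slotted pan 110 by 190 mm on its middle, 22 mm higher than the sheet (top 98 mm above the bench). Closed: origin at x = 0 to 15 mm in the box frame; fully open, against the stop: x = 169 mm.
- cover_push (a point): centre of the cover pan's upright face nearest the robot, 87 mm above the bench; 55 mm from the cover's origin towards the robot. The face is 190 mm wide and 22 mm high: push it here.
- red_handle (a joint): turn of the red handle, rad: 0 = open (along its pipe, free end towards the box frame's -x), grows as the free end swings towards the box's +y (clockwise from above), 1.571 = shut, square across the pipe, against a stop. It starts at 0 to 0.3. This is the marked valve. It is stiff and stays where it is left: about 0.12 N m, so 2 to 3 N near its end.
- red_pivot (a point): pivot of the red handle, at the handle's mid-thickness, 56 mm above the bench. The handle is a straight bar 14 mm wide and 12 mm thick (its top 62 mm above the bench, 8 mm below the box rim), reaching 70 mm from the pivot. Its copper pipe lies below it, top 36 mm above the bench.
- red_tip (a point): free end of the red handle, 70 mm from the pivot, 56 mm above the bench
- blue_handle (a joint): turn of the blue handle, rad: 0 = open (along its pipe, free end towards the box frame's -x), grows as the free end swings towards the box's +y (clockwise from above), 1.571 = shut, square across the pipe, against a stop. It starts at 0 to 0.3 and must be left alone. It is stiff and stays where it is left: about 0.12 N m, so 2 to 3 N near its end.
- blue_pivot (a point): pivot of the blue handle, at the handle's mid-thickness, 56 mm above the bench. The handle is a straight bar 14 mm wide and 12 mm thick (its top 62 mm above the bench, 8 mm below the box rim), reaching 70 mm from the pivot. Its copper pipe lies below it, top 36 mm above the bench.
- blue_tip (a point): free end of the blue handle, 70 mm from the pivot, 56 mm above the bench
- thread_spool: green thread spool standing upright, 44 mm diameter, 60 mm high; origin at the centre of its underside
- tape_roll: roll of dark tape lying flat, 90 mm diameter, 25 mm high; origin at the centre of its underside
- cutter: yellow-handled cutter lying flat, about 175 x 22 x 14 mm; origin under its handle's centre
- glue_jar: amber glue jar with a black cap, 68 mm diameter, 85 mm high; origin at the centre of its underside
- hammer: hammer lying on the bench; origin near its middle, on the bench
- mug: white mug, 80 mm diameter, 90 mm high; origin at the centre of its underside

How it is judged:
On the way, in this order (a step that is already met when the one before it is completed fails the run):
1. the cover is slid fully open, still lying on the rim (x of cover in the frame of valve_box above 0.145 m and z of cover in the frame of valve_box between 0.066 and 0.076 m), for 0.2 s.
2. the red handle is pushed shut (all of step 1 and value of joint red_handle above 1.45 rad), for 0.2 s.
At the end, for the whole second after the job is handed in: The cover lies flat on the rim at least 145 mm along the guides (stop at 169), at rest; the red handle is turned beyond 1.45 rad (shut is 1.571); the blue handle's end is within 12 mm of where it was and every bystander within 30 mm of its start (all of step 2 and linear speed of cover below 0.01 m/s and distance of blue_tip from where it was at the start of the episode below 0.012 m and distance of each of thread_spool, tape_roll, cutter, glue_jar, hammer, mug from where it was at the start of the episode below 0.03 m); the robot touches nothing.
It fails at once if the cover is lifted or tipped off the rim (more than 10 mm or 0.12 rad) (z of cover in the frame of valve_box above 0.08 m or angle between cover's own z axis and vertical above 0.12 rad).
It fails at once if the blue handle is turned (its end moves more than 12 mm) (distance of blue_tip from where it was at the start of the episode above 0.012 m).
It fails at once if a bystander is lifted, moved more than 30 mm or knocked over (distance of any of thread_spool, tape_roll, cutter, glue_jar, hammer, mug from where it was at the start of the episode above 0.03 m or angle between any of thread_spool, glue_jar, mug's own z axis and vertical above 0.4 rad).
It also fails if it takes over 51 s, if anything falls off the work surface, if the arm or the gripper's body presses on something with over 40 N, if the wrist force passes 120 N, or if a joint passes its speed limit or range.

ROBOT

A 6-joint arm with a two-finger parallel gripper is mounted at the origin on the work surface. World frame = base frame: x ahead of the robot, y to its left, z up, the work surface at z = 0. Lengths are in m, angles in rad, forces in N, time in s.
With the tool pointing down it reaches from about 0.35 to 0.775 m from the base axis. Payload 5.5 kg.
Tool frame: the origin (TCP) lies at the very end of the fingers, on their centre line; the grasp point (between the pads) lies 19 mm behind it (env.grip_point_offset is the distance from the TCP to the grasp point, in m); z points along the fingers, y is the line along which they close (so a half turn about z gives the same grasp; the last joint's range is limited). The gripper opens to 85 mm and grips with 20 to 120 N. Pads are 22 mm wide; open, the fingers measure 114 mm over their backs; the gripper's body (76 mm by 85 mm) begins 54 mm behind the grasp point. The pads swing forward as they close: fully open they stand 13 mm farther back than shut.
Start: joints at [-1.373, 0.313, 0.046, 1.304, 0, 1.431], TCP at [0.191, -0.543, 0.21] pointing down, gripper open.
Joint ranges: [-2.76, 2.76], [-0.86, 1.69], [-1.03, 1.26], [-2.2, 2.34], [-1.47, 1.5], [-3.14, 3.14]. Speed limits (rad/s): [2.57, 2.57, 3.14, 3.14, 3.14, 3.14].

INTERFACE

Orientations are given as a unit quaternion [w, x, y, z].
In Python, from workcell import sensors, imaging, workorder, env gives the robot as it stands.
- The arm moves only by the shell command python3 -m handwheel 'ROWS' [FORCE]. ROWS is JSON, a list of rows, each a list of 5 numbers: the shift along the tool's x, y, z in mm, then the turn about the tool's z in rad, then the opening, from 0 (shut) to 1 (fully open). A call has 1 to 8 rows; each row is the pose to reach, as a shift and turn from the pose commanded when the call began, along the tool's axes at that moment; what a row does not reach only later rows make up. A row lasts 1/10 s, in which the tool goes at most 50 mm and 8.59 degrees, less where a joint would pass 70% of its speed; a pose out of reach is approached as far as the arm can. A call with a gripper value outside its range is refused whole. The fingers move at their own pace and stop on an object; FORCE is the grip in N (left out, the last holds). Time passes only in rows, so rows that repeat a pose let the fingers close. It gives the time, the measured TCP pose, the force, the opening and the grip force at its end, in the units of the state.
- sensors.get_state(): the state, without advancing time (a new reading comes with each control period).
- imaging.read_camera(name): name is "scene" or "side" or "wrist"; returns a dict with "color" (480x640x3 uint8, blue, green, red), "z_map" (480x640 float32, m along the optical axis (not along the pixel's ray), 0 where there is no reading), "fx", "fy", "cx", "cy" (pixels), "xyz" and "rotation" of the camera in the world. Camera axes: x right, y down, z forward; pixel columns grow to the right and rows downward; lengths in m; the calibration is good to about 2 mm. The wrist camera is an equidistant fisheye: a pixel r from the principal point sees the ray r / f radians off the axis. A picture is of the moment at which its call begins.
- workorder.hand_in(): hands the job in; it is judged then, once.
The state is a dict: "clock": time; "joint_pos": joint angles; "qvel": joint speeds; "tau": joint torques, N m; "tcp_pos": TCP position; "orientation": TCP orientation; "wrist_force": force on the tool from outside, world axes, zero at the start; "ft_torque": the same for the moment, N m; "finger_gap": finger opening in m; "grip_force": force on a finger pad.
Only numpy, scipy, OpenCV 4.12 (cv2) and the standard library are available. Lean on these libraries where they do the work, as an engineer would, in place of code of your own. Each camera call takes 0.05 s, during which the arm holds its last target. There are 200 camera calls.

## Working session

There is one attempt and no reset: what is moved stays moved. The work goes in short steps, Python scripts to look and compute and a shell command to move; the robot and the scene stay as the last step left them, time stands still between calls to the robot, and variables do not carry over. Pictures are saved under pics/ and viewed, at most 10 in all, crops included, and the job is handed in when it is done.

```bash
mkdir -p pics && cat > h.py <<'E'
import numpy as np, cv2
from workcell import sensors, imaging, workorder, env
def pts(c):
    v,u=np.mgrid[:480,:640]; z=c["z_map"]
    p=np.dstack([(u-c["cx"])/c["fx"]*z,(v-c["cy"])/c["fy"]*z,z])
    return p@np.array(c["rotation"]).T+np.array(c["xyz"])
E
python3 - <<'E'
from h import *
a=[imaging.read_camera(n) for n in("scene","side")]
for n,c in zip(("scene","side"),a):
    np.savez("pics/"+n,**c); cv2.imwrite(f"pics/{n}.png",c["color"]); print(n,c["xyz"],np.round(c["rotation"],3).tolist(),c["fx"])
s=sensors.get_state(); print({k:np.round(v,3).tolist() for k,v in s.items()})
E
```

```text
scene [1.4147367  0.14415424 1.05630858] [-0.227, 0.597, 0.723, -0.263] 462.90463718583817
side [0.37573137 0.93015416 1.11474995] [0.037, -0.117, 0.923, -0.365] 594.7226126857571
{'clock': 0.1, 'joint_pos': [-1.373, 0.314, 0.045, 1.304, 0.0, 1.431], 'qvel': [-0.001, -0.002, 0.002, -0.0, 0.0, 0.0], 'tau': [0.003, -48.173, 29.924, 0.013, -0.0, 0.0], 'tcp_pos': [0.19, -0.542, 0.209], 'orientation': [-0.001, 0.986, 0.168, -0.0], 'wrist_force': [-0.236, 0.599, 0.561], 'ft_torque': [0.01, -0.001, 0.028], 'grip_force': 0.0, 'finger_gap': 0.085}
```

View pics/scene.png

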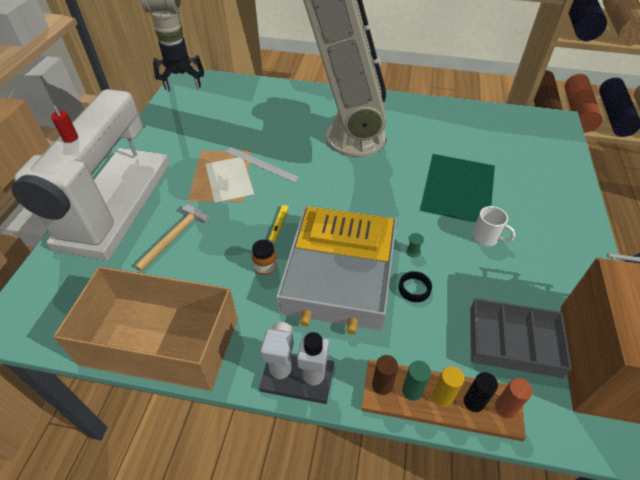

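View pics/side.png

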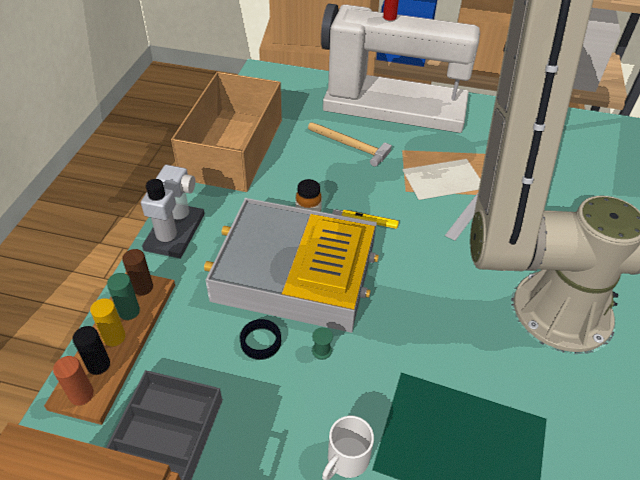

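Scene view: the yellow cover is at about (345,235), on the near-robot end of the grey box. The deck runs away from the robot, and the jar and cutter are at (265,250). Side view: cover at (330,258), jar at (308,195), cutter at (370,217), spool at (321,342). Next I fit the cover rectangle and the box.

```bash
cat >> h.py <<'E'
def cover(c):
    P=pts(c); hsv=cv2.cvtColor(c["color"],cv2.COLOR_BGR2HSV)
    m=(cv2.inRange(hsv,(18,120,60),(34,255,255))>0)&(P[...,2]>.06)&(P[...,2]<.11)&(abs(P[...,1])<.3)&(P[...,0]>.3)&(P[...,0]<.9)
    m=cv2.morphologyEx(m.astype(np.uint8),cv2.MORPH_OPEN,np.ones((3,3)))
    n,l,st,_=cv2.connectedComponentsWithStats(m); k=1+st[1:,4].argmax()
    return P[l==k]
E
python3 - <<'E'
from h import *
for n in("scene","side"):
    c=dict(np.load(f"pics/{n}.npz")); q=cover(c)
    for nm,s in(("all",q),("pan",q[q[:,2]>.094])):
        r=cv2.minAreaRect(s[:,:2].astype(np.float32)*1000); print(n,nm,len(s),r,np.percentile(s[:,2],[5,50,95]).round(4))
    # box: grey pts at z .07
    P=pts(c); hsv=cv2.cvtColor(c["color"],cv2.COLOR_BGR2HSV)
    m=(P[...,2]>.06)&(P[...,2]<.09)&(P[...,0]>.35)&(P[...,0]<.9)&(abs(P[...,1])<.3)&(hsv[...,1]<60)
    nn,l,st,_=cv2.connectedComponentsWithStats(m.astype(np.uint8)); k=1+st[1:,4].argmax()
    print("box",cv2.minAreaRect(P[l==k][:,:2].astype(np.float32)*1000),st[k])
    # bystanders
    obj=(P[...,2]>.012)&(P[...,0]>.2)&(P[...,0]<.95)&(abs(P[...,1])<.35)
    nn,l,st,_=cv2.connectedComponentsWithStats(obj.astype(np.uint8))
    for i in range(1,nn):
        if st[i,4]>60:
            s=P[l==i]; print(st[i].tolist(),s.min(0).round(3),s.max(0).round(3))
E
```

```text
Traceback (most recent call last):
  File "h.py", line 8, in cover
    P=pts(c); hsv=cv2.cvtColor(c["color"],cv2.COLOR_BGR2HSV)
  File "h.py", line 6, in pts
    return p@np.array(c["rotation"]).T+np.array(c["xyz"])
           ~^~~~~~~~~~~~~~~~~~~~~~~~~~
ValueError: matmul: Input operand 1 has a mismatch in its core dimension 0, with gufunc signature (n?,k),(k,m?)->(n?,m?) (size 4 is different from 3)
```

```bash
sed -i 's/np.array(c\["rotation"\]).T/R.from_quat(c["rotation"],scalar_first=True).as_matrix().T/; 1a from scipy.spatial.transform import Rotation as R' h.py
cat > m.py <<'E'
from h import *
for n in("scene","side"):
    c=dict(np.load(f"pics/{n}.npz")); q=cover(c)
    for nm,s in(("all",q),("pan",q[q[:,2]>.094])):
        r=cv2.minAreaRect(s[:,:2].astype(np.float32)*1000); print(n,nm,len(s),r,np.percentile(s[:,2],[5,50,95]).round(4))
    P=pts(c); hsv=cv2.cvtColor(c["color"],cv2.COLOR_BGR2HSV)
    m=(P[...,2]>.06)&(P[...,2]<.09)&(P[...,0]>.35)&(P[...,0]<.9)&(abs(P[...,1])<.3)&(hsv[...,1]<60)
    nn,l,st,_=cv2.connectedComponentsWithStats(m.astype(np.uint8)); k=1+st[1:,4].argmax()
    print("box",cv2.minAreaRect(P[l==k][:,:2].astype(np.float32)*1000),st[k])
    obj=(P[...,2]>.012)&(P[...,0]>.2)&(P[...,0]<.95)&(abs(P[...,1])<.35)
    nn,l,st,_=cv2.connectedComponentsWithStats(obj.astype(np.uint8))
    for i in range(1,nn):
        if st[i,4]>60:
            s=P[l==i]; print(st[i].tolist(),s.min(0).round(3),s.max(0).round(3))
E
python3 m.py
```

```text
scene all 3697 ((541.0094604492188, 47.670989990234375), (259.14141845703125, 167.26797485351562), 89.75030517578125) [0.0749 0.0904 0.1022]
scene pan 1793 ((541.9898681640625, 47.14484786987305), (190.34959411621094, 115.01022338867188), 89.50166320800781) [0.0962 0.0997 0.103 ]
box ((626.8267822265625, 46.894554138183594), (340.8435974121094, 274.93695068359375), 0.11883910745382309) [ 277  204  120  115 6141]
[303, 0, 83, 140, 6718] [ 0.2   -0.124  0.172] [0.277 0.11  0.59 ]
[252, 205, 36, 69, 962] [ 0.412 -0.196  0.012] [ 0.686 -0.131  0.091]
[277, 204, 120, 130, 11409] [ 0.456 -0.091  0.012] [0.831 0.185 0.107]
[408, 233, 16, 22, 250] [0.49  0.227 0.012] [0.534 0.268 0.068]
[398, 271, 34, 30, 473] [0.601 0.214 0.012] [0.692 0.302 0.033]
[167, 278, 70, 81, 2336] [ 0.828 -0.35   0.012] [ 0.95  -0.188  0.146]
[265, 322, 29, 26, 375] [ 0.908 -0.07   0.124] [ 0.95  -0.01   0.171]
[306, 332, 23, 19, 113] [0.93  0.024 0.125] [0.95  0.07  0.204]
[290, 353, 12, 19, 124] [ 0.908 -0.027  0.017] [0.95  0.008 0.026]
[365, 355, 93, 40, 1187] [0.887 0.16  0.015] [0.95  0.35  0.136]
[325, 360, 
[... 233 characters left out ...]
905227661133), (110.27201843261719, 196.20828247070312), 0.08901089429855347) [0.0954 0.0988 0.1022]
box ((630.3857421875, 47.43987274169922), (282.7677917480469, 339.1888427734375), 89.9418716430664) [ 205  198  171  120 7639]
[470, 0, 102, 270, 12244] [ 0.2   -0.133  0.176] [0.279 0.114 0.698]
[200, 116, 65, 73, 2398] [ 0.828 -0.35   0.012] [ 0.95  -0.182  0.148]
[155, 168, 49, 89, 2259] [ 0.908 -0.083  0.012] [0.95  0.085 0.204]
[204, 179, 194, 151, 17030] [ 0.414 -0.2    0.012] [0.834 0.19  0.106]
[101, 249, 74, 100, 3299] [0.889 0.159 0.012] [0.95  0.35  0.137]
[239, 319, 42, 39, 723] [0.603 0.213 0.012] [0.693 0.307 0.033]
[312, 327, 21, 29, 441] [0.493 0.224 0.012] [0.536 0.272 0.067]
```

Box yaw is about 0, centreline y≈0.047, cover x≈0.543, and the push face is at x≈0.488. I'll go in front of the face with the tool aligned and the fingers shut.

```bash
python3 -m handwheel '[[40,-44,0,0.1,0],[80,-88,0,0.2,0],[120,-132,0,0.338,0],[160,-176,0,0.338,0],[200,-220,0,0.338,0],[240,-264,0,0.338,0],[270,-297,0,0.338,0],[270,-297,0,0.338,0]]' 20
```

```text
clock: 0.9
tcp_pos: [0.3464, -0.1721, 0.21]
orientation: [0.0, 1.0, -0.0, 0.0]
wrist_force: [1.1, -0.1, -0.4]
finger_gap: 0.0001
grip_force: 0.0
```

```bash
python3 -m handwheel '[[18,-40,0,0,0],[36,-80,0,0,0],[54,-120,0,0,0],[72,-160,0,0,0],[90,-200,20,0,0],[94,-219,50,0,0],[94,-219,60,0,0],[94,-219,60,0,0]]' && python3 - <<'E'
from h import *
c=imaging.read_camera("side"); cv2.imwrite("pics/s2.png",cv2.resize(c["color"][180:360,220:460],(720,540)))
E
```

```text
clock: 1.7
tcp_pos: [0.4385, 0.0451, 0.1483]
orientation: [0.0, 1.0, 0.001, -0.002]
wrist_force: [-0.7, 0.5, 0.6]
finger_gap: 0.0001
grip_force: 0.0
```

View pics/s2.png

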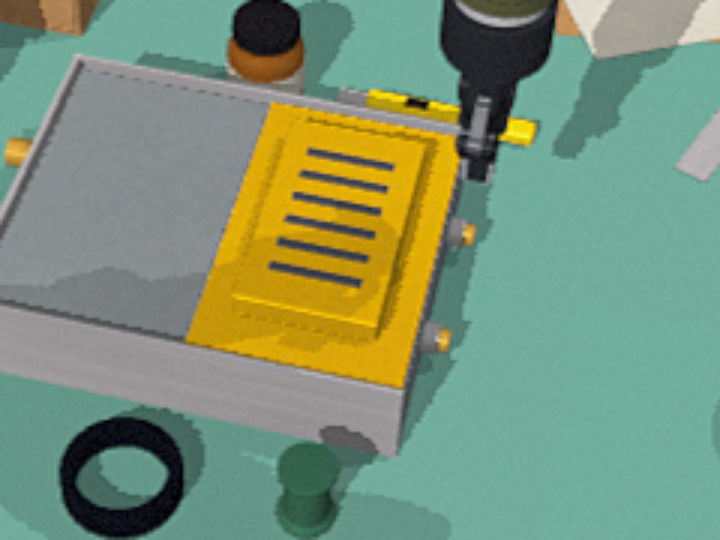

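The fingertips (crop (480,175)) are just in front of the cover, near its centreline. I'll lower to z≈0.085 and push forward at moderate speed.

```bash
python3 -m handwheel '[[0,-2,30,0,0],[10,-2,50,0,0],[25,-2,63,0,0],[25,-2,63,0,0],[35,-2,63,0,0],[45,-2,63,0,0],[60,-2,63,0,0],[75,-2,63,0,0]]'
```

```text
clock: 2.55
tcp_pos: [0.5171, 0.0464, 0.0885]
orientation: [0.0, 1.0, -0.0, 0.001]
wrist_force: [0.6, 0.5, -0.1]
finger_gap: 0.0
grip_force: 0.0
```

```bash
cat > cv.py <<'E'
from h import *
c=imaging.read_camera("side"); q=cover(c); r=q[q[:,2]>.094]
print("pan",np.percentile(r,[1,50,99],axis=0).round(4).tolist(),"all",np.percentile(q,[1,50,99],axis=0).round(4).tolist())
print(sensors.get_state()["tcp_pos"].round(4))
E
python3 cv.py
```

```text
pan [[0.4895, -0.042, 0.0943], [0.5496, 0.0713, 0.0988], [0.5976, 0.144, 0.1036]] all [[0.4634, -0.077, 0.0721], [0.5415, 0.0864, 0.0811], [0.6226, 0.174, 0.103]]
[0.5201 0.0462 0.0887]
```

```bash
python3 - <<'E'
from h import *
c=imaging.read_camera("side"); cv2.imwrite("pics/s3.png",cv2.resize(c["color"][180:360,220:460],(720,540)))
P=pts(c);print(P[180+60:180+70:3,220+135:220+160:6].round(3).tolist())
s=sensors.get_state();print(s["wrist_force"],s["tcp_pos"])
E
```

```text
[[[0.496, 0.002, 0.103], [0.485, -0.025, 0.078], [0.472, -0.029, 0.077], [0.461, -0.073, 0.034], [0.449, -0.106, 0.002]], [[0.495, 0.005, 0.097], [0.484, -0.017, 0.076], [0.47, -0.02, 0.077], [0.462, -0.087, 0.008], [0.447, -0.096, 0.003]], [[0.493, 0.016, 0.098], [0.482, -0.008, 0.076], [0.468, -0.011, 0.076], [0.46, -0.085, -0.001], [0.446, -0.089, -0.001]], [[0.491, 0.025, 0.098], [0.48, 0.002, 0.077], [0.466, -0.0, 0.078], [0.459, -0.076, -0.002], [0.444, -0.073, 0.005]]]
[-0.11857625  0.07601969  0.47951247] [0.51849893 0.04635391 0.08839236]
```

View pics/s3.png

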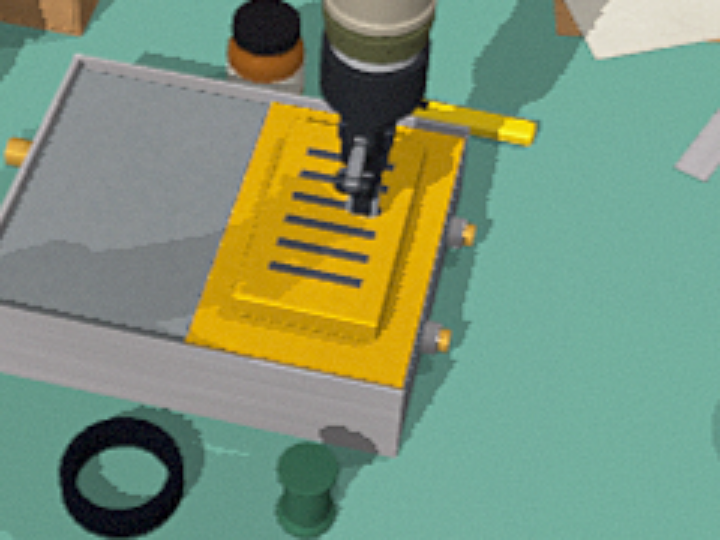

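The crop shows the shut fingertips at (365,210), over the pan without touching it, so the real tip is higher than the reported TCP. I'll measure the tip in both cameras.

```bash
cat > tip.py <<'E'
from h import *
for n in("side","scene"):
    c=imaging.read_camera(n); P=pts(c); t=sensors.get_state()["tcp_pos"]
    hsv=cv2.cvtColor(c["color"],cv2.COLOR_BGR2HSV)
    d=P-t; m=(abs(d[...,0])<.07)&(abs(d[...,1])<.07)&(d[...,2]>-.005)&(d[...,2]<.07)&((hsv[...,1]<110)|(hsv[...,2]<50))&(P[...,2]>.104)
    q=P[m]; print(n,len(q),t.round(4)); 
    for a in np.arange(.100,.165,.008):
        s=q[(q[:,2]>=a)&(q[:,2]<a+.008)]
        if len(s)>3: print(round(a,3),len(s),s.min(0).round(3),s.max(0).round(3))
E
python3 tip.py
```

```text
side 68 [0.5168 0.0466 0.088 ]
0.1 5 [0.515 0.018 0.104] [0.568 0.088 0.107]
0.108 7 [0.509 0.043 0.112] [0.531 0.056 0.116]
0.116 17 [0.509 0.045 0.118] [0.531 0.06  0.124]
0.124 22 [0.509 0.046 0.124] [0.531 0.063 0.132]
0.132 14 [0.51  0.046 0.132] [0.527 0.062 0.139]
scene 110 [0.5156 0.0467 0.0876]
0.1 8 [ 0.516 -0.014  0.104] [0.572 0.107 0.105]
0.116 12 [0.519 0.038 0.116] [0.527 0.055 0.124]
0.124 15 [0.522 0.038 0.124] [0.528 0.058 0.131]
0.132 19 [0.52  0.038 0.132] [0.528 0.06  0.139]
0.14 21 [0.503 0.035 0.141] [0.527 0.06  0.147]
0.148 24 [0.519 0.028 0.149] [0.53  0.073 0.156]
0.156 9 [0.521 0.018 0.156] [0.528 0.064 0.158]
```

The tip is really about 20 mm above the reported TCP (the camera sees its end at z≈0.11, and it passed over the pan at zero force). I'll back off and lower about 22 mm more in front of the pan face, then check.

```bash
python3 -m handwheel '[[-20,0,0,0,0],[-46,0,0,0,0],[-46,0,0,0,0],[-46,0,8,0,0],[-46,0,14,0,0],[-46,0,18,0,0],[-46,0,20,0,0],[-46,0,20,0,0]]' && python3 - <<'E'
from h import *
c=imaging.read_camera("side"); cv2.imwrite("pics/s4.png",cv2.resize(c["color"][210:300,320:440],(720,540),interpolation=cv2.INTER_CUBIC))
s=sensors.get_state();print(s["wrist_force"],s["tcp_pos"])
P=pts(c);t=s["tcp_pos"];d=P-t;m=(abs(d[...,0])<.03)&(abs(d[...,1])<.03)&(cv2.cvtColor(c["color"],cv2.COLOR_BGR2HSV)[...,1]<90)
q=P[m];print(len(q),q[q[:,2].argsort()][:12].round(3).tolist())
E
```

```text
clock: 3.55
tcp_pos: [0.4693, 0.0468, 0.0665]
orientation: [0.0, 1.0, -0.0, -0.001]
wrist_force: [-0.5, 0.3, 0.1]
finger_gap: 0.0001
grip_force: 0.0
[0.98766512 0.08389217 0.55481623] [0.46944845 0.04681782 0.06674694]
1597 [[0.45, 0.037, -0.003], [0.444, 0.045, -0.003], [0.44, 0.028, -0.003], [0.456, 0.032, -0.003], [0.46, 0.036, -0.003], [0.442, 0.044, -0.002], [0.446, 0.033, -0.002], [0.442, 0.042, -0.002], [0.458, 0.024, -0.002], [0.442, 0.026, -0.001], [0.447, 0.04, -0.001], [0.445, 0.024, -0.001]]
```

View pics/s4.png

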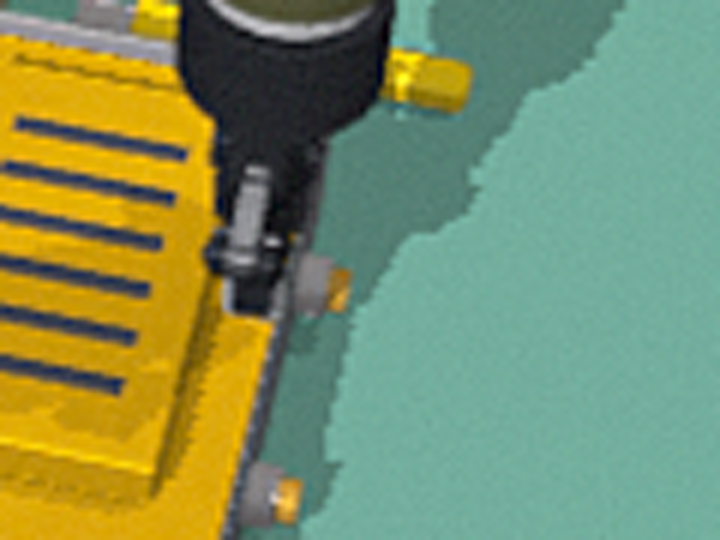

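The tip, crop (250,315), is over the sheet just in front of the pan face. Now a gentle push.

```bash
python3 -m handwheel '[[8,0,0,0,0],[14,0,0,0,0],[20,0,0,0,0],[26,0,0,0,0],[32,0,0,0,0],[38,0,0,0,0],[44,0,0,0,0],[50,0,0,0,0]]' && python3 cv.py
```

```text
clock: 4.4
tcp_pos: [0.5199, 0.0468, 0.067]
orientation: [0.0, 1.0, -0.0, -0.0]
wrist_force: [-3.5, 0.4, -0.2]
finger_gap: -0.0006
grip_force: 1.5
pan [[0.5337, -0.0428, 0.0945], [0.593, 0.0696, 0.0988], [0.6414, 0.1437, 0.1037]] all [[0.5085, -0.0762, 0.0724], [0.5948, 0.0953, 0.0939], [0.666, 0.1743, 0.1032]]
[0.5213 0.0467 0.0671]
```

The cover moved 44 mm and lies flat, with 3.5 N at the wrist. Continuing.

```bash
python3 -m handwheel '[[12,0,0,0,0],[26,0,0,0,0],[40,0,0,0,0],[54,0,0,0,0],[68,0,0,0,0],[82,0,0,0,0],[92,0,0,0,0],[98,0,0,0,0]]' && python3 -m handwheel '[[4,0,0,0,0],[8,0,0,0,0],[12,0,0,0,0],[12,0,0,0,0]]' && python3 cv.py
```

```text
clock: 5.25
tcp_pos: [0.6182, 0.0468, 0.067]
orientation: [0.0, 1.0, -0.0, 0.0]
wrist_force: [-4.8, 0.1, 0.6]
finger_gap: -0.0003
grip_force: 2.0
clock: 5.65
tcp_pos: [0.6301, 0.0468, 0.0671]
orientation: [0.0, 1.0, -0.0, 0.001]
wrist_force: [-0.8, 0.3, -0.8]
finger_gap: 0.0002
grip_force: 0.4
pan [[0.6436, -0.0423, 0.0944], [0.705, 0.0724, 0.0987], [0.7515, 0.1434, 0.1038]] all [[0.6174, -0.076, 0.0719], [0.7001, 0.0932, 0.0859], [0.7763, 0.1748, 0.1031]]
[0.6302 0.0468 0.0672]
```

Cover x≈0.698; I'll ease on until the stop shows up in the force.

```bash
python3 -m handwheel '[[3,0,0,0,0],[6,0,0,0,0],[6,0,0,0,0]]' && python3 -m handwheel '[[2,0,0,0,0],[4,0,0,0,0],[4,0,0,0,0]]' && python3 -m handwheel '[[1,0,0,0,0],[3,0,0,0,0],[3,0,0,0,0]]'
```

```text
clock: 6.0
tcp_pos: [0.6358, 0.0468, 0.0672]
orientation: [0.0, 1.0, -0.0, 0.0]
wrist_force: [-1.9, -0.3, 1.5]
finger_gap: 0.0002
grip_force: 1.1
clock: 6.3
tcp_pos: [0.6397, 0.0468, 0.0672]
orientation: [0.0, 1.0, -0.0, 0.0]
wrist_force: [-3.0, 0.2, 1.3]
finger_gap: 0.0003
grip_force: 1.5
clock: 6.6
tcp_pos: [0.6428, 0.0468, 0.0671]
orientation: [0.0, 1.0, -0.0, 0.0]
wrist_force: [-3.2, 0.3, 2.2]
finger_gap: -0.0001
grip_force: 1.6
```

```bash
python3 -m handwheel '[[2,0,0,0,0],[4,0,0,0,0],[4,0,0,0,0]]' && python3 -m handwheel '[[2,0,0,0,0],[3,0,0,0,0],[3,0,0,0,0]]' && python3 cv.py
```

```text
clock: 6.9
tcp_pos: [0.6432, 0.0468, 0.0669]
orientation: [0.0, 1.0, -0.0, -0.003]
wrist_force: [-12.5, -0.7, 7.9]
finger_gap: 0.0001
grip_force: 6.2
clock: 7.2
tcp_pos: [0.6432, 0.0468, 0.0668]
orientation: [0.0, 1.0, -0.0, -0.006]
wrist_force: [-19.9, -1.2, 12.4]
finger_gap: -0.0004
grip_force: 10.0
pan [[0.6567, -0.0417, 0.0944], [0.7185, 0.0732, 0.0987], [0.7647, 0.1433, 0.1038]] all [[0.6305, -0.0764, 0.0721], [0.7133, 0.0936, 0.0843], [0.7896, 0.1743, 0.103]]
[0.6432 0.0468 0.0668]
```

It's at the stop (20 N), cover x≈0.711, so the box origin is ≈(0.542, 0.047). I'll back off, raise, and look into the compartment.

```bash
python3 -m handwheel '[[-12,0,0,0,0],[-25,0,0,0,0],[-40,0,-40,0,0],[-80,0,-80,0,0],[-120,0,-100,0,0],[-160,0,-110,0,0],[-210,0,-110,0,0],[-210,0,-110,0,0]]' && python3 - <<'E'
from h import *
for n in("scene","side"):
    c=imaging.read_camera(n); np.savez("pics/b"+n,**c); P=pts(c)
    if n=="side": cv2.imwrite("pics/b.png",cv2.resize(c["color"][180:360,220:460],(720,540)))
    hsv=cv2.cvtColor(c["color"],cv2.COLOR_BGR2HSV)
    inb=(abs(P[...,0]-.542)<.09)&(abs(P[...,1]-.047)<.13)&(P[...,2]>.045)&(P[...,2]<.075)
    for k,mm in(("red",(cv2.inRange(hsv,(0,130,60),(8,255,255))|cv2.inRange(hsv,(172,130,60),(180,255,255)))),("blue",cv2.inRange(hsv,(95,100,50),(130,255,255)))):
        m=(mm>0)&inb; q=P[m]
        if len(q)>10: print(n,k,len(q),cv2.minAreaRect(q[:,:2].astype(np.float32)*1000),np.median(q[:,2]),(q.min(0)-[.542,.047,0]).round(3),(q.max(0)-[.542,.047,0]).round(3))
E
python3 cv.py
```

```text
clock: 8.05
tcp_pos: [0.4327, 0.0475, 0.1764]
orientation: [-0.0, 1.0, 0.0, -0.002]
wrist_force: [0.4, 0.8, 1.0]
finger_gap: 0.0001
grip_force: 0.0
scene red 133 ((552.3846435546875, 92.04254150390625), (22.60175323486328, 80.87816619873047), 80.20934295654297) 0.06302877551313346 [-0.03   0.029  0.051] [0.051 0.054 0.068]
scene blue 124 ((552.8207397460938, -23.429584503173828), (83.5812759399414, 21.778797149658203), 1.15459406375885) 0.06315972020319793 [-0.031 -0.081  0.053] [ 0.053 -0.059  0.069]
side red 249 ((553.3074340820312, 90.76840209960938), (25.35871124267578, 81.75794982910156), 85.91961669921875) 0.06174848762548635 [-0.029  0.028  0.05 ] [0.052 0.057 0.067]
side blue 219 ((553.5213623046875, -21.68203353881836), (81.6319351196289, 26.131301879882812), 1.892917513847351) 0.06147143552685219 [-0.029 -0.081  0.051] [ 0.052 -0.055  0.068]
pan [[0.6562, -0.0445, 0.0944], [0.7092, 0.0588, 0.0988], [0.764, 0.1431, 0.1043]] all [[0.6307, -0.0788, 0.0722], [0.7021, 0.0752, 0.0874], [0.7896, 0.1743, 0.1033]]
[0.4412 0.0467 0.1779]
```

View pics/b.png

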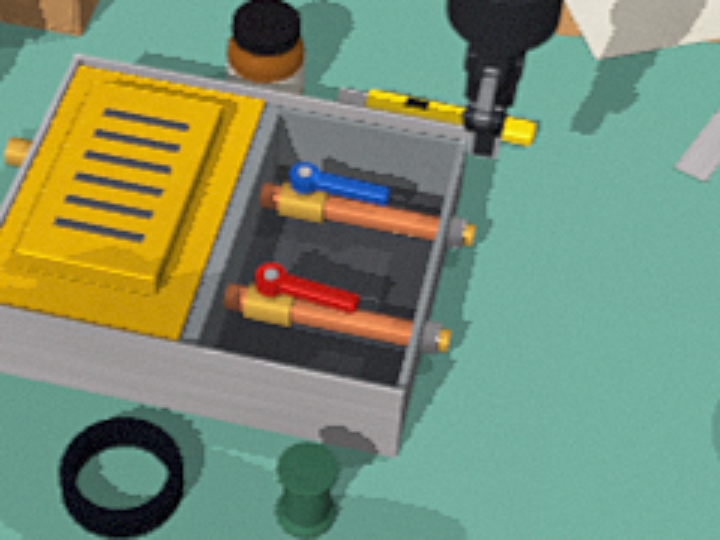

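Crop: red handle from its pivot (270,275) to its tip (355,302), at box y=+40. Blue handle at (305,178)–(385,193). I'll check the actual fingertip height against the reading, in the saved pictures.

```bash
python3 - <<'E'
from h import *
for n in("scene","side"):
    c=dict(np.load(f"pics/b{n}.npz")); P=pts(c); t=np.array([.437,.047,.177]); d=P-t
    m=(abs(d[...,0])<.03)&(abs(d[...,1])<.03)&(d[...,2]>-.04)&(d[...,2]<.08); q=P[m]
    for a in np.arange(.15,.25,.006):
        s=q[(q[:,2]>=a)&(q[:,2]<a+.006)]
        if len(s): print(n,round(a,3),len(s),s.min(0).round(3),s.max(0).round(3))
E
```

```text
scene 0.198 2 [0.441 0.041 0.204] [0.443 0.052 0.204]
scene 0.204 13 [0.436 0.038 0.204] [0.445 0.06  0.21 ]
scene 0.21 20 [0.426 0.035 0.21 ] [0.447 0.061 0.216]
scene 0.216 16 [0.43  0.034 0.217] [0.445 0.061 0.222]
scene 0.222 14 [0.428 0.034 0.222] [0.445 0.06  0.227]
scene 0.228 19 [0.434 0.034 0.228] [0.447 0.061 0.234]
scene 0.234 19 [0.418 0.03  0.234] [0.447 0.061 0.24 ]
scene 0.24 24 [0.434 0.025 0.24 ] [0.445 0.066 0.246]
scene 0.246 40 [0.425 0.017 0.246] [0.448 0.075 0.252]
side 0.192 1 [0.434 0.051 0.197] [0.434 0.051 0.197]
side 0.198 7 [0.43  0.051 0.2  ] [0.449 0.055 0.204]
side 0.204 14 [0.428 0.041 0.205] [0.45  0.06  0.209]
side 0.21 20 [0.428 0.044 0.21 ] [0.45  0.063 0.216]
side 0.216 21 [0.429 0.053 0.216] [0.448 0.063 0.222]
side 0.222 14 [0.428 0.052 0.222] [0.448 0.063 0.228]
side 0.228 5 [0.433 0.061 0.228] [0.446 0.064 0.231]
side 0.234 1 [0.427 0.054 0.238] [0.427 0.054 0.238]
side 0.246 5 [0.426 0.055 0.246] [0.437 0.076 0.25 ]
```

Consistent: the real tip is reading + 22 mm. I'll go over the gap at x≈0.532, y≈0.047 and lower the tip to real z≈0.048, between the handles.

```bash
python3 -m handwheel '[[45,0,0,0,0],[90,0,0,0,0],[94,0,0,0,0],[94,0,40,0,0],[94,0,80,0,0],[94,0,115,0,0],[94,0,138,0,0],[94,0,138,0,0]]' && python3 -m handwheel '[[0,0,6,0,0],[0,0,10,0,0],[0,0,10,0,0]]' && python3 - <<'E'
from h import *
c=imaging.read_camera("side"); cv2.imwrite("pics/b2.png",cv2.resize(c["color"][210:315,280:420],(720,540),interpolation=cv2.INTER_CUBIC))
E
```

```text
clock: 9.0
tcp_pos: [0.5316, 0.0469, 0.0353]
orientation: [-0.0, 1.0, -0.0, -0.003]
wrist_force: [-0.9, -0.1, -0.3]
finger_gap: 0.0002
grip_force: 0.0
clock: 9.3
tcp_pos: [0.5344, 0.0468, 0.0298]
orientation: [0.0, 1.0, -0.0, 0.001]
wrist_force: [-1.0, 0.7, 0.5]
finger_gap: 0.0001
grip_force: 0.0
```

View pics/b2.png

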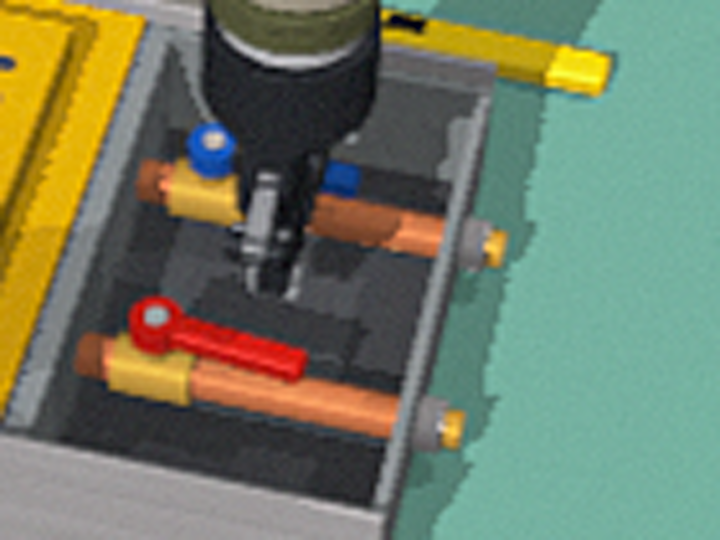

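The tip, crop (270,285), is between the handles and clear of both. I'll lower 4 mm and sweep the red handle along its arc, first half.

```bash
python3 -m handwheel '[[0,0,4,0,0],[0,-8,4,0,0],[0,-17,4,0,0],[-2,-25,4,0,0],[-4,-33,4,0,0],[-5,-41,4,0,0],[-4,-49,4,0,0],[-3,-57,4,0,0]]' && cat > rd.py <<'E'
from h import *
c=imaging.read_camera("side"); P=pts(c); hsv=cv2.cvtColor(c["color"],cv2.COLOR_BGR2HSV)
inb=(abs(P[...,0]-.542)<.09)&(abs(P[...,1]-.047)<.13)&(P[...,2]>.045)&(P[...,2]<.075)
for k,mm in(("red",(cv2.inRange(hsv,(0,130,60),(8,255,255))|cv2.inRange(hsv,(172,130,60),(180,255,255)))),("blue",cv2.inRange(hsv,(95,100,50),(130,255,255)))):
    q=P[(mm>0)&inb]
    if len(q)>5: print(k,len(q),cv2.minAreaRect(q[:,:2].astype(np.float32)*1000),q.min(0).round(3),q.max(0).round(3))
print(sensors.get_state()["tcp_pos"].round(4))
E
python3 rd.py
```

```text
clock: 10.15
tcp_pos: [0.5304, 0.0924, 0.0251]
orientation: [-0.005, 1.0, 0.009, -0.0]
wrist_force: [0.0, -2.5, 0.6]
finger_gap: 0.0003
grip_force: 1.4
red 232 ((556.2261962890625, 102.95271301269531), (22.626291275024414, 83.2087631225586), 62.662296295166016) [0.52  0.075 0.051] [0.594 0.129 0.068]
[0.5307 0.0928 0.0251]
```

The handle is turning (≈0.5 rad at 2.5 N). Second half.

```bash
python3 -m handwheel '[[0,-4,0,0,0],[2,-8,0,0,0],[5,-14,0,0,0],[9,-19,0,0,0],[13,-22,0,0,0],[17,-25,0,0,0],[20,-27,0,0,0],[23,-29,0,0,0]]' && python3 rd.py
```

```text
clock: 11.0
tcp_pos: [0.5523, 0.109, 0.0248]
orientation: [-0.011, 1.0, 0.02, -0.002]
wrist_force: [-6.7, 1.9, 0.8]
finger_gap: 0.0003
grip_force: 2.7
red 146 ((572.6248168945312, 115.30644226074219), (16.907541275024414, 85.10519409179688), 24.671554565429688) [0.553 0.075 0.051] [0.593 0.156 0.068]
blue 65 ((526.0140380859375, -18.044633865356445), (18.139833450317383, 26.584022521972656), 85.90119934082031) [ 0.513 -0.028  0.05 ] [ 0.539 -0.009  0.067]
[0.553  0.1092 0.0248]
```

```bash
python3 - <<'E'
from h import *
c=imaging.read_camera("side"); cv2.imwrite("pics/b3.png",cv2.resize(c["color"][190:340,240:440],(720,540),interpolation=cv2.INTER_CUBIC))
s=sensors.get_state(); print({k:np.round(v,3).tolist() for k,v in s.items()})
E
```

```text
{'clock': 11.1, 'joint_pos': [0.04, 0.414, -0.285, 0.873, 0.022, 3.142], 'qvel': [-0.002, -0.002, -0.004, -0.005, -0.0, -0.001], 'tau': [-1.367, -49.891, 28.617, -1.945, -0.342, 0.137], 'tcp_pos': [0.553, 0.109, 0.025], 'orientation': [-0.011, 1.0, 0.02, -0.001], 'wrist_force': [-4.431, 0.185, -0.079], 'ft_torque': [0.153, 0.899, 0.102], 'grip_force': 1.942, 'finger_gap': 0.0}
```

View pics/b3.png

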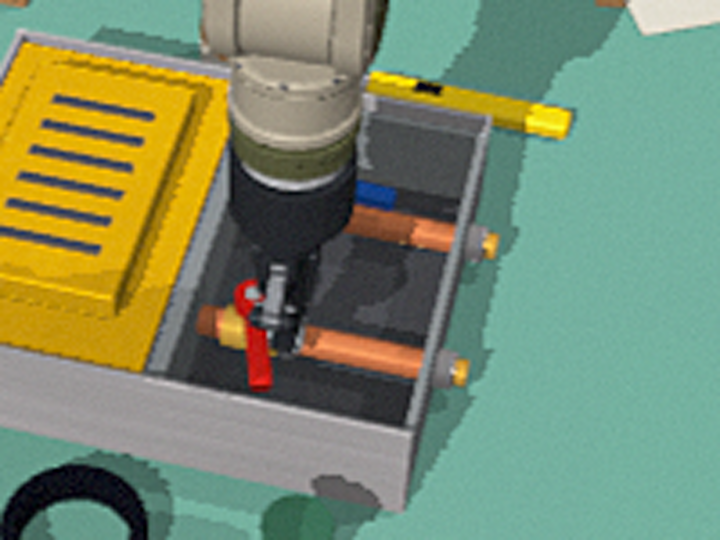

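The handle is at roughly 1.2 rad, with the tip behind it at crop (285,345). Joint 6 sits at its limit of 3.14, which explains the lag. I'll turn the tool back a little (negative turn) to free it.

```bash
python3 -m handwheel '[[-2,0,0,-0.08,0],[-2,0,0,-0.16,0],[-2,0,0,-0.25,0],[-2,0,0,-0.25,0]]' && python3 -c "
from h import *
s=sensors.get_state();print(s['joint_pos'].round(3))" && python3 rd.py
```

```text
clock: 11.5
tcp_pos: [0.5536, 0.1084, 0.0259]
orientation: [-0.01, 0.99, 0.144, 0.003]
wrist_force: [0.2, -0.7, 0.9]
finger_gap: -0.0001
grip_force: 0.0
[ 0.039  0.41  -0.289  0.869  0.021  2.892]
red 185 ((574.4586791992188, 116.17710876464844), (18.487133026123047, 84.1982650756836), 18.258037567138672) [0.555 0.077 0.053] [0.593 0.155 0.069]
blue 65 ((524.01806640625, -17.448637008666992), (24.470247268676758, 20.129337310791016), 12.201109886169434) [ 0.512 -0.028  0.053] [ 0.538 -0.007  0.069]
[0.5533 0.1084 0.0258]
```

Joint 6 is at 2.89, free again. I'll slide outward along the handle, then finish the turn toward +x.

```bash
python3 -m handwheel '[[0,-8,0,0,0],[1,-16,0,0,0],[5,-19,0,0,0],[9,-21,0,0,0],[13,-21,0,0,0],[16,-20,0,0,0],[19,-19,0,0,0],[19,-19,0,0,0]]' && python3 -c "
from h import *
s=sensors.get_state();print(s['joint_pos'].round(3))" && python3 rd.py
```

```text
clock: 12.35
tcp_pos: [0.5613, 0.1326, 0.0251]
orientation: [-0.011, 0.989, 0.144, -0.002]
wrist_force: [-10.2, 2.9, 3.7]
finger_gap: 0.0003
grip_force: 4.9
[ 0.08   0.439 -0.246  0.892  0.023  2.932]
red 100 ((582.41357421875, 128.43785095214844), (15.187846183776855, 68.06713104248047), 1.7365139722824097) [0.574 0.095 0.056] [0.591 0.162 0.068]
blue 109 ((533.7328491210938, -18.45659637451172), (42.50675964355469, 20.210586547851562), 1.9920129776000977) [ 0.513 -0.028  0.052] [ 0.555 -0.008  0.069]
[0.5613 0.1326 0.0251]
```

The handle is square and against its stop (10 N). I'll back off, raise, and verify.

```bash
python3 -m handwheel '[[-6,2,0,0,0],[-14,4,0,0,0],[-16,5,-25,0,0],[-16,5,-65,0,0],[-16,5,-110,0,0],[-60,5,-140,0,0],[-110,5,-150,0,0],[-150,5,-150,0,0]]' && python3 rd.py && python3 cv.py && python3 - <<'E'
from h import *
c=imaging.read_camera("side"); cv2.imwrite("pics/b4.png",cv2.resize(c["color"][170:360,210:460],(720,547)))
print(sensors.get_state()["wrist_force"])
E
```

```text
clock: 13.2
tcp_pos: [0.4229, 0.0803, 0.1773]
orientation: [-0.009, 0.99, 0.144, 0.004]
wrist_force: [0.1, -0.5, 0.7]
finger_gap: -0.0003
grip_force: 0.0
red 200 ((579.562744140625, 118.77896118164062), (22.548892974853516, 84.66484832763672), 4.658649444580078) [0.57  0.077 0.052] [0.594 0.161 0.068]
blue 221 ((552.97021484375, -15.977703094482422), (30.668792724609375, 81.66049194335938), 82.5562515258789) [ 0.512 -0.035  0.05 ] [ 0.593 -0.004  0.069]
[0.4133 0.0796 0.1751]
pan [[0.6566, -0.0433, 0.0944], [0.7095, 0.0579, 0.0988], [0.7645, 0.1435, 0.1039]] all [[0.6306, -0.079, 0.0721], [0.702, 0.0745, 0.0871], [0.7896, 0.1739, 0.1032]]
[0.4169 0.0802 0.1752]
[-0.10415462  0.34790022  0.69183219]
```

View pics/b4.png

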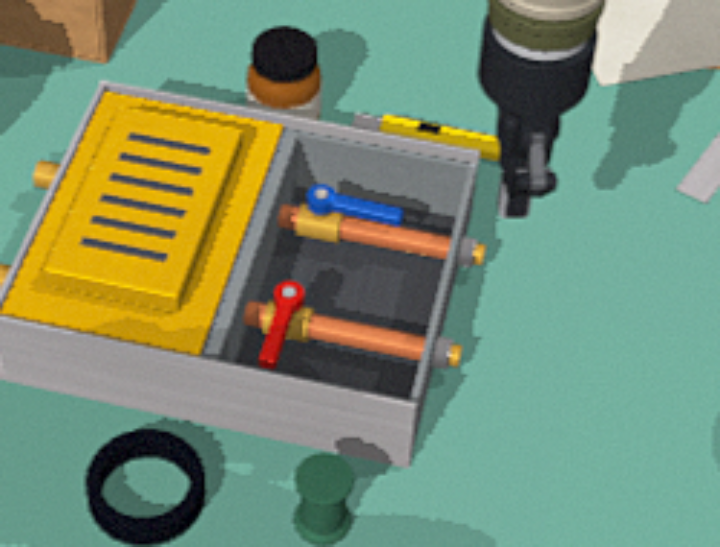

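The red handle, crop (290,290)–(270,360), looks square across its pipe, and the cover is against the stop. I'll refine both handle angles with line fits, before against after.

```bash
python3 - <<'E'
from h import *
for n in("scene","side"):
  for lab,c in(("before",dict(np.load(f"pics/b{n}.npz"))),("after",imaging.read_camera(n))):
    hsv=cv2.cvtColor(c["color"],cv2.COLOR_BGR2HSV); M=R.from_quat(c["rotation"],scalar_first=True).as_matrix()
    v,u=np.mgrid[:480,:640]; ray=np.dstack([(u-c["cx"])/c["fx"],(v-c["cy"])/c["fy"],np.ones(u.shape)])@M.T
    Q=np.array(c["xyz"])+ray*((.060-c["xyz"][2])/ray[...,2])[...,None]
    inb=(Q[...,0]>.47)&(Q[...,0]<.612)&(abs(Q[...,1]-.047)<.125)
    for k,mm in(("red",(cv2.inRange(hsv,(0,150,60),(6,255,255))|cv2.inRange(hsv,(174,150,60),(180,255,255)))),("blue",cv2.inRange(hsv,(98,120,50),(125,255,255)))):
        q=Q[(mm>0)&inb][:,:2]; piv=np.array([.582,.087 if k=="red" else -.023]); d=np.linalg.norm(q-piv,axis=1)
        vx,vy,x0,y0=cv2.fitLine(q[d>18].astype(np.float32),cv2.DIST_HUBER,0,.001,.001).ravel()
        if k=="red" and lab=="after": 
            if vy<0: vx,vy=-vx,-vy
        elif vx>0: vx,vy=-vx,-vy
        f=q[d>np.percentile(d,85)].mean(0); print(n,lab,k,len(q),"angle",round(float(np.arctan2(vy,-vx)),3),"far end",f.round(4))
E
```

```text
Traceback (most recent call last):
cv2.error: OpenCV(4.12.0) /io/opencv/modules/imgproc/src/linefit.cpp:50: error: (-215:Assertion failed) count > 0 in function 'fitLine2D_wods'
```

```bash
python3 - <<'E'
from h import *
for n in("scene","side"):
  for lab,c in(("before",dict(np.load(f"pics/b{n}.npz"))),("after",imaging.read_camera(n))):
    P=pts(c); hsv=cv2.cvtColor(c["color"],cv2.COLOR_BGR2HSV)
    Cx=np.array(c["xyz"]); Q=Cx+(P-Cx)*((.060-Cx[2])/(P[...,2]-Cx[2]))[...,None]
    inb=(abs(P[...,0]-.542)<.09)&(abs(P[...,1]-.047)<.13)&(P[...,2]>.045)&(P[...,2]<.075)
    for k,mm in(("red",(cv2.inRange(hsv,(0,130,60),(8,255,255))|cv2.inRange(hsv,(172,130,60),(180,255,255)))),("blue",cv2.inRange(hsv,(95,100,50),(130,255,255)))):
        q=Q[(mm>0)&inb][:,:2]; piv=np.array([.582,.087 if k=="red" else -.023]); d=np.linalg.norm(q-piv,axis=1)
        s=q[d>.018]; print(n,lab,k,len(q),len(s),end=" ")
        if len(s)<8: print(); continue
        vx,vy,x0,y0=map(float,cv2.fitLine(s.astype(np.float32),cv2.DIST_HUBER,0,.001,.001).ravel())
        if np.dot([vx,vy],s.mean(0)-piv)<0: vx,vy=-vx,-vy
        print("angle",round(np.arctan2(vy,-vx),3),"far end",q[d>np.percentile(d,85)].mean(0).round(4))
E
```

```text
scene before red 133 77 angle 0.084 far end [0.5158 0.0931]
scene before blue 124 72 angle 0.016 far end [ 0.5175 -0.0203]
scene after red 176 108 angle 1.581 far end [0.5803 0.1507]
scene after blue 123 71 angle 0.029 far end [ 0.5175 -0.0197]
side before red 249 158 angle 0.089 far end [0.5186 0.0969]
side before blue 219 135 angle 0.001 far end [ 0.5186 -0.017 ]
side after red 205 127 angle 1.567 far end [0.5811 0.1549]
side after blue 218 134 angle 0.033 far end [ 0.5185 -0.017 ]<stdin>:5: RuntimeWarning: divide by zero encountered in divide
<stdin>:5: RuntimeWarning: invalid value encountered in multiply
```

Red is at about 1.57 rad, blue is unmoved (<1 mm), the cover is at the stop and the robot is clear. Handing in.

```bash
python3 -c "
from workcell import workorder
print(workorder.hand_in())"
```

```text
the job is handed in; nothing more can be done
None
```

The job is handed in; no verdict came back, but my last measurements show the cover open against its stop, the red handle shut at about 1.57 rad, and the blue handle's end moved less than 1 mm. I didn't re-measure the other bench items, though the robot never touched them.

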